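# Slide the bottle into its dock

## Task

Slide the upright wash bottle along the bench into the blue dock by pushing it low down, without lifting it, tipping it over or touching its upper half. Press it gently against the sprung yellow plate at the far end of the lane so that the plate gives about half of its travel and hold it so for about a second, never driving the plate to its end. Then let go of the bottle, slide the cross bar by its red post fully across the mouth behind the bottle, and leave the tape roll, the marker and the circuit board where they are.

Things in the scene. Friction and masses are not known exactly. Their poses are not given: they have to be found in the camera images.
- oil_bottle: White wash bottle with a red spout, round, 55 mm in diameter, 156 mm high, about 0.3 kg (0.2 to 0.42), standing loose on the bench. Origin at the centre of its underside, z up along its axis. It tips over if pushed high: push it within 30 mm of the bench, with a tool that leans back (about 45 degrees) so that the gripper's body stays off the upper half.
- bottle_top: The upper half of the bottle, fixed to it (from 75 mm above the bench to the top of the spout); not to be touched. Same origin and axes as the bottle.
- dock: Blue dock fixed to the bench; place and yaw vary. Origin on the bench top on the lane's middle line; x points along the lane into the dock (the way to push), y left of that, z up. The lane has no floor. Its walls, 14 mm thick and 45 mm high, have inner faces at y = +-31.5 mm from x = -12 to 103 mm; lead-ins flare to 90 mm apart towards x = -29 mm. The cross bar runs along y at x = -44 mm.
- lane_seat (a point): Point on the bench on the lane's middle line, 12 mm beyond the dock's origin; axes as the dock's. The yellow sprung plate (48 mm wide, 39 mm high, on a grey block between the walls) faces the mouth. How deep it is set is unknown beforehand: the bottle meets it when the bottle's centre is somewhere from 12 mm short of this point to 12 mm past it.
- plate (a joint): How far the yellow plate is pressed in, m: 0 at rest, 0.018 at its hard end. A linear spring of 0.8 N per mm, no preload: half way takes about 7 N on top of the 0.5 to 3 N that the bottle needs to slide. When let go it pushes the bottle back a few millimetres.
- cross_bar (a joint): How far the cross bar is slid shut, m: 0 = fully drawn back, lane mouth free; 0.066 = fully across the mouth. It starts between 0 and 0.006. It moves along the dock's +y and stays where it is left (1.5 N friction). The steel bar is 12 mm square, its middle line 18 mm above the bench.
- bar_post (a point): Point on the axis of the red upright post on the outer end of the cross bar, 63 mm above the bench. The post is 14 mm in diameter, from 26 to 79 mm above the bench; it moves with the bar, to y = -80 mm in the dock's frame when the bar is shut.
- tape: Brown tape roll lying flat, 84 mm in diameter, 49 mm high; origin at the centre of its underside. Bystander.
- marker_red: Black and red marker lying on the bench, 132 mm long along its y axis, 18 mm thick; origin at the middle of its underside. Bystander.
- board: Green circuit board, 36 x 60 x 12 mm, lying flat; origin at the centre of its underside. Bystander.

How it is judged:
On the way, in this order (a step that is already met when the one before it is completed fails the run):
1. the bottle, upright in the lane, presses the plate in by 4 to 14 mm for half a second (value of joint plate between 0.004 and 0.014 m and x of oil_bottle in the frame of dock between -0.002 and 0.045 m and y of oil_bottle in the frame of dock between -0.008 and 0.008 m and angle between oil_bottle's own z axis and vertical below 0.12 rad), for 0.5 s.
2. the cross bar is slid across the mouth behind the bottle (value of joint cross_bar above 0.06 m), for 0.2 s.
At the end, for the whole second after the job is handed in: The bottle stands upright (within 0.05 rad) and still in the lane, its centre between x = -10 and 45 mm and within 8 mm of the middle line in the dock's frame, and the cross bar is shut to at least 60 of its 66 mm (value of joint cross_bar above 0.06 m and x of oil_bottle in the frame of dock between -0.01 and 0.045 m and y of oil_bottle in the frame of dock between -0.008 and 0.008 m and angle between oil_bottle's own z axis and vertical below 0.05 rad and linear speed of oil_bottle below 0.01 m/s); the robot touches nothing.
It fails at once if the bottle tips by more than 0.25 rad or is lifted by more than 8 mm (angle between oil_bottle's own z axis and vertical above 0.25 rad or height (world z) of oil_bottle above 0.008 m).
It fails at once if the robot touches the bottle's upper half (contact force between any of the fingers, the arm and bottle_top above 0.5 N).
It fails at once if the plate is driven in by more than 16 mm, to its end (value of joint plate above 0.016 m).
It fails at once if the bottle is pushed with more than 20 N (contact force between the fingers and oil_bottle above 20 N).
It fails at once if a bystander is moved by more than 15 mm (distance of any of tape, marker_red, board from where it was at the start of the episode above 0.015 m).
It also fails if it takes over 72 s, if anything falls off the work surface, if the arm or the gripper's body presses on something with over 40 N, if the wrist force passes 120 N, or if a joint passes its speed limit or range.

## Robot

A 7-joint arm with a two-finger parallel gripper is mounted at the origin on a cart in front of the work surface, level with it; the furniture and walls round the work are solid. World frame = base frame: x ahead of the robot, y to its left, z up, the work surface at z = 0. Lengths are in m, angles in rad, forces in N, time in s.
With the tool pointing down it reaches from about 0.4 to 0.875 m from the base axis. Payload 6.5 kg.
Tool frame: the origin (TCP) lies at the very end of the fingers, on their centre line; the grasp point (between the pads) lies ctrl.pinch_z behind it (ctrl.pinch_z is the distance from the TCP to the grasp point, in m); z points along the fingers, y is the line along which they close (so a half turn about z gives the same grasp; the last joint's range is limited). The gripper opens to 88 mm and grips with 3 to 60 N. Pads are 18 mm wide; open, the fingers measure 123 mm over their backs; the gripper's body (75 mm by 187 mm) begins 45 mm behind the grasp point.
Start: joints at [1.161, 0.536, -0.004, 1.538, 0.003, 1.067, -0.071], TCP at [0.219, -0.612, 0.239] pointing down, gripper open.
Joint ranges: [-2.7, 2.7], [-0.37, 2.16], [-1.27, 1.26], [0.24, 2.4], [-1.31, 4.45], [0.19, 1.91], [-2.76, 2.76]. Speed limits (rad/s): [2.39, 2.39, 3.14, 3.14, 3.14, 3.14, 3.14].

## Interface

Orientations are given as a unit quaternion [x, y, z, w].
In Python, from workcell import ctrl, eyes, ticket gives the robot as it stands.
- The arm moves only by the shell command python3 -m inch 'ROWS' [FORCE]. ROWS is text: rows parted by semicolons, each of 7 numbers parted by spaces: the shift along the world's x, y, z in cm, then the turn, a rotation vector about the world's x, y, z in rad, then the opening, from 0 (shut) to 1 (fully open). In form: tx ty tz ax ay az hand; .... A call has 1 to 10 rows; each row is the pose to reach, as a shift and turn from the pose commanded when the call began; what a row does not reach only later rows make up. A row lasts 1/12 s, in which the tool goes at most 41.7 mm and 7.16 degrees, less where a joint would pass 70% of its speed; a pose out of reach is approached as far as the arm can. A call with a gripper value outside its range is refused whole. The fingers move at their own pace and stop on an object; FORCE is the grip in N (left out, the last holds). Time passes only in rows, so rows that repeat a pose let the fingers close. It gives the time, the measured TCP pose, the force, the opening and the grip force at its end, in the units of the state.
- ctrl.state(): the state, without advancing time (a new reading comes with each control period).
- eyes.grab_frame(name): name is "scene" or "top"; returns (picture, depth): 480x640x3 uint8, blue, green, red; 480x640 float32, m along the optical axis (not along the pixel's ray), 0 where there is no reading.
- eyes.camera_info(name): a dict with "camera_matrix" (3x3 intrinsics, pixels), "k1" (the pictures are not rectified: a ray, as slopes to the right and down, at radius r is drawn at 1 + k1 r^2 times it, then the intrinsics apply), "T" (4x4, takes a point from camera to world coordinates). Camera axes: x right, y down, z forward; pixel columns grow to the right and rows downward; lengths in m; the calibration is good to about 2 mm. A picture is of the moment at which its call begins. camera_info takes no time and is no camera call.
- ticket.finish_job(): hands the job in; it is judged then, once.
The state is a dict: "time_s": time; "qpos": joint angles; "joint_velocities": joint speeds; "effort": joint torques, N m; "eef_pos": TCP position; "eef_rot": TCP orientation; "wrist_force": force on the tool from outside, world axes, zero at the start; "torque": the same for the moment, N m; "opening": opening from 0.0 (shut) to 1.0 (fully open); "gripper_force": force on a finger pad.
Only numpy, scipy, OpenCV 4.12 (cv2) and the standard library are available. Lean on these libraries where they do the work, as an engineer would, in place of code of your own. Each camera call takes 0.05 s, during which the arm holds its last target. There are 200 camera calls.

## Working session

There is one attempt and no reset: what is moved stays moved. The work goes in short steps, Python scripts to look and compute and a shell command to move; the robot and the scene stay as the last step left them, time stands still between calls to the robot, and variables do not carry over. Pictures are saved under pics/ and viewed, at most 10 in all, crops included, and the job is handed in when it is done.

```bash
ls; mkdir -p pics; cat > h.py <<'E'
import numpy as np, cv2
from workcell import ctrl, eyes, ticket
def grab(n,save=None):
    im,d=eyes.grab_frame(n)
    if save: cv2.imwrite('pics/'+save,im)
    return im,d
def rays(n,uv):
    c=eyes.camera_info(n);K=np.array(c['camera_matrix'],float);T=np.array(c['T'])
    uv=np.asarray(uv,float).reshape(-1,1,2)
    s=cv2.undistortPoints(uv,K,np.array([c['k1'],0,0,0,0.]))[:,0]
    d=np.c_[s,np.ones(len(s))]
    return T[:3,3],d@T[:3,:3].T
def onplane(n,uv,z):
    o,d=rays(n,uv); return o+d*((z-o[2])/d[:,2])[:,None]
def withdepth(n,uv,dep):
    o,d=rays(n,uv); uv=np.asarray(uv,int).reshape(-1,2)
    return o+d*dep[uv[:,1],uv[:,0]][:,None]
E
python3 - <<'E'
from h import *
for n in ('top','scene'):
    im,d=grab(n,n+'0.png'); np.save(n+'0.npy',d)
    c=eyes.camera_info(n);print(n,c['k1'],np.round(c['T'],3).tolist(),np.round(c['camera_matrix'],1).tolist())
s=ctrl.state();print(s['time_s'],s['eef_pos'],s['eef_rot'],s['wrist_force'],ctrl.pinch_z)
E
```

```text
pics
top 0.0007128467668293564 [[0.015, -0.997, 0.07, 0.567], [-1.0, -0.014, 0.014, -0.156], [-0.013, -0.07, -0.997, 1.058], [0.0, 0.0, 0.0, 1.0]] [[547.3, 0.0, 317.6], [0.0, 547.3, 245.6], [0.0, 0.0, 1.0]]
scene 0.04416222933676518 [[-0.569, -0.609, 0.553, 0.095], [-0.822, 0.427, -0.376, 0.215], [-0.007, -0.669, -0.744, 0.808], [0.0, 0.0, 0.0, 1.0]] [[557.6, 0.0, 317.7], [0.0, 557.6, 231.4], [0.0, 0.0, 1.0]]
0.1 [ 0.21887493 -0.61146086  0.23792774] [ 9.85261085e-01  1.71055541e-01 -1.89899732e-04 -7.48425527e-04] [ 0.01238365 -0.64903388  0.02741501] 0.0187
```

View pics/top0.png

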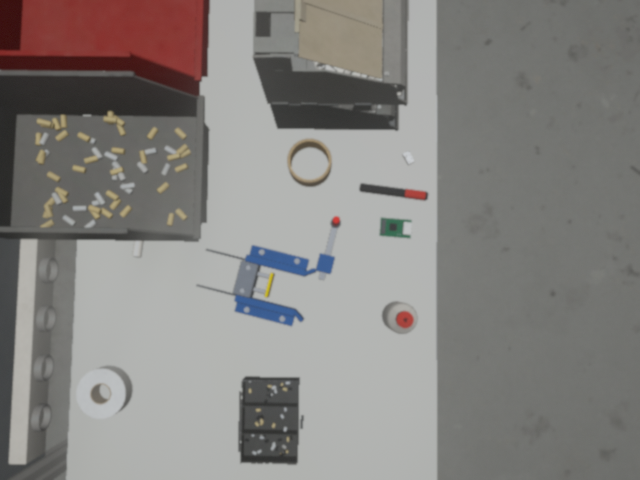

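View pics/scene0.png

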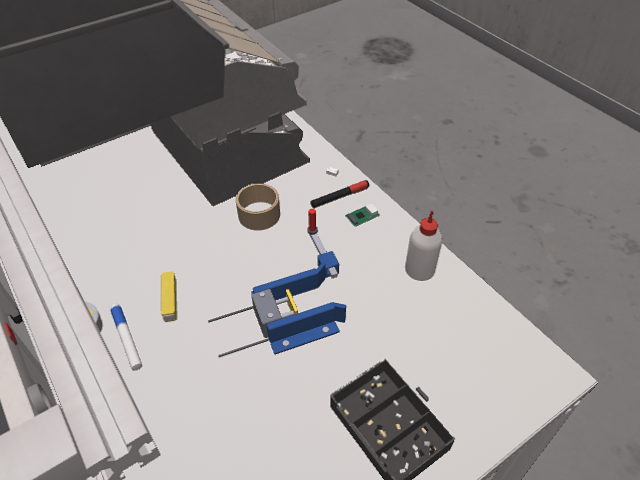

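The top view shows the bottle at (403,318), the blue dock at about (270,285) opening to the right (world -y), the red post at (336,221), the tape at (310,161), the marker at (394,191) and the board at (396,228). The scene view matches: bottle base at (422,272), post at (312,220).

```bash
cat > m.py <<'E'
from h import *
from scipy.optimize import least_squares
def cloud(n,im,d,mask):
    v,u=np.nonzero(mask&(d>0)); return withdepth(n,np.c_[u,v],d)
R={}
for n in ('top','scene'):
    im=cv2.imread(f'pics/{n}0.png');d=np.load(n+'0.npy')
    hsv=cv2.cvtColor(im,cv2.COLOR_BGR2HSV);H,S,V=[hsv[...,i].astype(int) for i in range(3)]
    P={}
    blue=cloud(n,im,d,(abs(H-110)<12)&(S>130)&(V>40)); 
    yel=cloud(n,im,d,(abs(H-27)<6)&(S>150)); red=cloud(n,im,d,((H<6)|(H>174))&(S>150))
    blue=blue[(blue[:,0]>.4)&(blue[:,0]<.62)&(blue[:,1]<.1)&(blue[:,1]>-.2)]
    tp=blue[abs(blue[:,2]-.045)<.006]
    yel=yel[(yel[:,1]<.05)&(yel[:,0]<.6)&(yel[:,0]>.4)]
    post=red[(abs(red[:,0]-.6)<.05)&(abs(red[:,1]+.18)<.05)]
    print(n,'blue',len(tp),'yel',yel.mean(0).round(4),np.ptp(yel,axis=0).round(3),'post',post[post[:,2]>.07].mean(0).round(4),post.mean(0).round(4),post.max(0).round(3))
    # wall lines: initial direction from image
    if n=='top':
        r=cv2.minAreaRect(tp[:,:2].astype(np.float32)*1000);print(r)
    np.save('tp_'+n,tp)
    al=cloud(n,im,d,np.ones(d.shape,bool))
    b=al[(abs(al[:,0]-.40)<.08)&(abs(al[:,1]+.31)<.06)&(al[:,2]>.015)&(al[:,2]<.08)]
    print('bottle pts',len(b),b.mean(0).round(3))
    if len(b)>50:
        f=least_squares(lambda p:np.hypot(b[:,0]-p[0],b[:,1]-p[1])-.0275,b.mean(0)[:2],loss='soft_l1',f_scale=.002);print('bottle',f.x.round(4),np.sqrt(np.mean(f.fun**2)))
    cap=red[(abs(red[:,0]-.40)<.08)&(abs(red[:,1]+.31)<.06)];print('cap',cap.mean(0).round(4),cap[:,2].max())
tp=np.vstack([np.load('tp_top.npy'),np.load('tp_scene.npy')])
# split by side of the lane (middle line by eye), fit each wall
for n in ('top','scene'):
    t=np.load(f'tp_{n}.npy'); mid=onplane('top',[[270,285]],.045)[0]
    for s in (1,-1):
        a=np.deg2rad(13.) # guess: lane dir in world
        dr=np.array([np.sin(a)*1,np.cos(a)]);nl=np.array([-dr[1],dr[0]])
        x=(t[:,:2]-mid[:2])@dr;y=(t[:,:2]-mid[:2])@nl
        w=t[(y*s>0)&(x>-.03)]
        l=cv2.fitLine(w[:,:2].astype(np.float32),cv2.DIST_HUBER,0,1e-4,1e-4).ravel();print(n,s,len(w),l.round(4),np.rad2deg(np.arctan(l[0]/l[1])).round(2), 'x range',np.percentile(x[y*s>0],[0,1,99,100]).round(4))
E
python3 m.py
```

```text
m.py:16: RuntimeWarning: Mean of empty slice.
  print(n,'blue',len(tp),'yel',yel.mean(0).round(4),np.ptp(yel,axis=0).round(3),'post',post[post[:,2]>.07].mean(0).round(4),post.mean(0).round(4),post.max(0).round(3))
  ret = um.true_divide(
Traceback (most recent call last):
  File "m.py", line 16, in <module>
    print(n,'blue',len(tp),'yel',yel.mean(0).round(4),np.ptp(yel,axis=0).round(3),'post',post[post[:,2]>.07].mean(0).round(4),post.mean(0).round(4),post.max(0).round(3))
                                                                                                                                                    ~~~~~~~~^^^
ValueError: zero-size array to reduction operation maximum which has no identity
```

```bash
python3 - <<'E'
from h import *
for nm,uv,z in [('bottle',(403,318),.15),('dock',(270,285),.045),('post',(336,221),.079),('tape',(310,161),.049),('mk0',(362,188),.018),('mk1',(426,195),.018),('board',(396,228),.012)]: print(nm,onplane('top',[uv],z).round(3))
E
sed -i 's/>.4)&(blue\[:,0\]<.62)/>.45)\&(blue[:,0]<.72)/; s/<.6)&(yel\[:,0\]>.4)/<.72)\&(yel[:,0]>.45)/; s/red\[:,0\]-.6)<.05/red[:,0]-.68)<.05/; s/\]-.40)<.08/]-.50)<.08/g' m.py; python3 m.py
```

```text
bottle [[ 0.513 -0.285  0.15 ]]
dock [[ 0.564 -0.054  0.045]]
post [[ 0.68  -0.174  0.079]]
tape [[ 0.796 -0.125  0.049]]
mk0 [[ 0.752 -0.224  0.018]]
mk1 [[ 0.74  -0.347  0.018]]
board [[ 0.676 -0.291  0.012]]
top blue 790 yel [ 0.5644 -0.0515  0.0378] [0.039 0.012 0.012] post [ 0.6822 -0.1735  0.0777] [ 0.6822 -0.1735  0.0777] [ 0.688 -0.169  0.081]
((561.181396484375, -61.5804443359375), (125.97709655761719, 93.39837646484375), 77.19371032714844)
bottle pts 113 [ 0.519 -0.271  0.049]
bottle [ 0.5097 -0.2915] 0.00017077126010765903
cap [ 0.5101 -0.2904  0.1276] 0.1546242727901186
scene blue 1164 yel [ 0.5647 -0.0493  0.0355] [0.053 0.024 0.039] post [ 0.6822 -0.1717  0.0768] [ 0.6805 -0.1714  0.0593] [ 0.688 -0.165  0.082]
bottle pts 741 [ 0.497 -0.274  0.048]
bottle [ 0.5111 -0.2912] 0.0009462762506985094
cap [ 0.5065 -0.2867  0.1266] 0.1558788694080785
top 1 302 [ 0.2291  0.9734  0.5282 -0.0344] 13.24 x range [-0.0708 -0.0678  0.0536  0.0552]
top -1 276 [ 0.2267  0.974   0.6053 -0.0513] 13.1 x range [-0.0705 -0.066   0.053   0.0549]
scene 1 458 [ 0.2366  0.9716  0.5285 -0.0303] 13.69 x range [-0.0728 -0.0699  0.0581  0.059 ]
scene -1 361 [ 0.251   0.968   0.6011 -0.0546] 14.54 x range [-0.0739 -0.0714  0.0563  0.0588]
```

```bash
python3 - <<'E'
from h import *
from scipy.spatial.transform import Rotation as R
a=np.deg2rad(13.4);d=np.array([np.sin(a),np.cos(a)]);l=np.array([-d[1],d[0]])
for n in('top','scene'):
    im=cv2.imread(f'pics/{n}0.png');dep=np.load(n+'0.npy');v,u=np.nonzero(dep>0)
    p=withdepth(n,np.c_[u,v],dep);s=p[:,:2]@d;t=p[:,:2]@l+.5603
    for lo,hi in [(-.07,-.05),(-.05,-.035),(-.035,-.02)]:
        for side in(1,-1):
            m=(s-.032>lo)&(s-.032<hi)&(t*side>.02)&(t*side<.095)
            q=p[m,2]; print(n,lo,side,m.sum(),np.percentile(q,[50,90,99]).round(3), t[m][q>.03].round(3)[[0,-1]] if (q>.03).any() else '')
    # lane geometry refined: inner gap
R0=R.from_quat(ctrl.state()['eef_rot'])
for lean in (40,45):
    th=np.deg2rad(lean);z=np.r_[d*np.sin(th),-np.cos(th)];y=np.r_[-l,0]
    for sg in(1,):
        y_=sg*np.r_[d[1],-d[0],0]; x=np.cross(y_,z);Rg=R.from_matrix(np.c_[x,y_,z]);rv=(Rg*R0.inv()).as_rotvec();print(lean,x.round(2),rv.round(3),np.degrees(np.linalg.norm(rv)))
E
```

```text
top -0.07 1 410 [-0.001  0.001  0.003] 
top -0.07 -1 398 [-0.001  0.028  0.031] [-0.079 -0.05 ]
top -0.05 1 304 [-0.     0.002  0.003] 
top -0.05 -1 311 [0.024 0.031 0.033] [-0.082 -0.051]
top -0.035 1 306 [-0.001  0.004  0.046] [0.039 0.049]
top -0.035 -1 303 [0.001 0.031 0.045] [-0.08  -0.041]
scene -0.07 1 446 [0.    0.002 0.004] 
scene -0.07 -1 291 [0.001 0.029 0.033] [-0.082 -0.049]
scene -0.05 1 328 [0.    0.002 0.004] 
scene -0.05 -1 346 [0.024 0.031 0.033] [-0.081 -0.049]
scene -0.035 1 312 [0.001 0.035 0.046] [0.04  0.051]
scene -0.035 -1 291 [0.004 0.033 0.046] [-0.08 -0.04]
40 [0.18 0.75 0.64] [ 0.54  -0.486  0.951] 68.55691746460947
45 [0.16 0.69 0.71] [ 0.608 -0.546  0.939] 71.33397354924264
```

```bash
python3 -m inch '3 2 0 .12 -.11 .19 .18; 6 5 0 .24 -.22 .38 .18; 10 8 0 .36 -.33 .56 .18; 14 11 0 .49 -.44 .75 .18; 18 15 -1 .608 -.546 .939 .18; 22 18 -3 .608 -.546 .939 .18; 26.8 22.3 -6 .608 -.546 .939 .18; 26.8 22.3 -9 .608 -.546 .939 .18; 26.8 22.3 -9 .608 -.546 .939 .18; 26.8 22.3 -9 .608 -.546 .939 .18'; cat >> h.py <<'E'
from scipy.spatial.transform import Rotation as R
a=np.deg2rad(13.4);D=np.array([np.sin(a),np.cos(a)]);L=np.array([-D[1],D[0]])
def rep():
    s=ctrl.state();p=np.array(s['eef_pos']);M=R.from_quat(s['eef_rot']).as_matrix()
    print('t',round(s['time_s'],2),'p',p.round(4),'z',M[:,2].round(3),'y',M[:,1].round(3),'dockx',round(p[:2]@D-.032,4),'docky',round(p[:2]@L+.5603,4),'q',np.round(s['qpos'],2),'F',np.round(s['wrist_force'],2),s['opening'])
E
python3 -c "from h import *;rep()"
```

```text
time_s: 0.93
eef_pos: [0.4893, -0.3818, 0.1452]
eef_rot: [0.721, 0.575, 0.303, -0.242]
wrist_force: [0.7, 1.8, 0.3]
opening: 0.269
gripper_force: 0.0
t 0.93 p [ 0.4893 -0.3818  0.1452] z [ 0.159  0.697 -0.699] y [ 0.975 -0.222 -0.   ] dockx -0.29 docky -0.0042 q [ 1.15  0.97 -0.47  1.3  -0.28  1.39  0.67] F [0.74 1.83 0.32] 0.26917228967588025
```

```bash
python3 -m inch '0 0 -3 0 0 0 .18; 0 0 -6 0 0 0 .18; 0 0 -9 0 0 0 .18; 0 0 -12 0 0 0 .18; 0 0 -13 0 0 0 .18; 0 0 -13 0 0 0 .18; 0 0 -13 0 0 0 .18; 0 0 -13 0 0 0 .18'; python3 - <<'E'
from h import *
rep(); grab('scene','s1.png'); rep()
E
```

```text
time_s: 1.6
eef_pos: [0.4881, -0.3897, 0.0207]
eef_rot: [0.725, 0.573, 0.301, -0.236]
wrist_force: [1.5, 0.1, -0.2]
opening: 0.179
gripper_force: 0.0
t 1.6 p [ 0.4881 -0.3897  0.0207] z [ 0.167  0.686 -0.708] y [ 0.972 -0.233  0.003] dockx -0.298 docky -0.0049 q [ 1.14  1.14 -0.43  1.28 -0.24  1.26  0.75] F [ 1.45  0.11 -0.23] 0.17885584700396964
t 1.65 p [ 0.4882 -0.3899  0.0209] z [ 0.167  0.686 -0.708] y [ 0.972 -0.233  0.003] dockx -0.2982 docky -0.005 q [ 1.14  1.14 -0.43  1.28 -0.24  1.26  0.75] F [ 0.24 -0.52  0.62] 0.17942877795203804
```

View pics/s1.png

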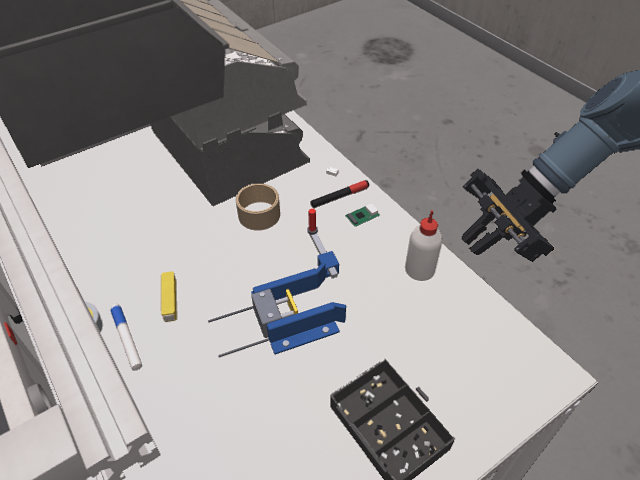

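The gripper is tilted back behind the bottle, fingers at about (480,240), bottle still upright at (422,255), dock unchanged. Next I lower a little and approach.

```bash
python3 -m inch '.23 .97 -.4 0 0 0 .18; .46 1.95 -.9 0 0 0 .18; .7 2.9 -.9 0 0 0 .18; .93 3.9 -.9 0 0 0 .18; 1.16 4.87 -.9 0 0 0 .18; 1.27 5.35 -.9 0 0 0 .18; 1.39 5.84 -.9 0 0 0 .18; 1.5 6.3 -.9 0 0 0 .18; 1.6 6.7 -.9 0 0 0 .18; 1.6 6.7 -.9 0 0 0 .18'; python3 -c "
from h import *
rep()"
```

```text
time_s: 2.48
eef_pos: [0.5032, -0.3217, 0.0098]
eef_rot: [0.725, 0.572, 0.301, -0.237]
wrist_force: [-0.1, -1.0, -0.5]
opening: 0.181
gripper_force: 0.3
t 2.48 p [ 0.5032 -0.3217  0.0098] z [ 0.165  0.687 -0.707] y [ 0.973 -0.233  0.001] dockx -0.2283 docky -0.0038 q [ 1.1   1.11 -0.46  1.42 -0.26  1.13  0.72] F [-0.1  -1.04 -0.51] 0.18124286279672228
```

```bash
python3 -m inch '.1 .4 0 0 0 0 .18; .2 .87 0 0 0 0 .18; .3 1.35 0 0 0 0 .18; .4 1.84 0 0 0 0 .18; .5 2.32 0 0 0 0 .18; .61 2.8 0 0 0 0 .18; .71 3.28 0 0 0 0 .18; .82 3.77 0 0 0 0 .18; .92 4.25 0 0 0 0 .18; 1 4.6 0 0 0 0 .18'; cat >> h.py <<'E'
def bot(save=None):
    im,dep=grab('top',save);hsv=cv2.cvtColor(im,cv2.COLOR_BGR2HSV)
    m=((hsv[...,0]<6)|(hsv[...,0]>174))&(hsv[...,1]>150)&(dep>0);v,u=np.nonzero(m);p=withdepth('top',np.c_[u,v],dep)
    p=p[(p[:,2]>.105)&(p[:,0]<.66)&(p[:,0]>.44)&(p[:,2]<.17)]
    if len(p): c=p.mean(0);print('cap',len(p),c.round(4),'dockx',round(c[:2]@D-.032,4),'docky',round(c[:2]@L+.5603,4))
    else: print('no cap')
E
python3 -c "
from h import *
rep();bot()"
```

```text
time_s: 3.32
eef_pos: [0.5132, -0.2751, 0.0098]
eef_rot: [0.725, 0.572, 0.301, -0.237]
wrist_force: [-0.8, -1.7, -0.6]
opening: 0.182
gripper_force: 1.0
t 3.32 p [ 0.5132 -0.2751  0.0098] z [ 0.165  0.688 -0.707] y [ 0.973 -0.232  0.   ] dockx -0.1807 docky -0.0027 q [ 1.07  1.08 -0.48  1.51 -0.28  1.04  0.7 ] F [-0.84 -1.72 -0.62] 0.18183690108879724
cap 134 [ 0.5214 -0.2431  0.1275] dockx -0.1477 docky -0.0032
```

```bash
python3 -m inch '.1 .45 0 0 0 0 .18; .2 .93 0 0 0 0 .18; .3 1.41 0 0 0 0 .18; .4 1.9 0 0 0 0 .18; .5 2.38 0 0 0 0 .18; .61 2.86 0 0 0 0 .18; .71 3.34 0 0 0 0 .18; .82 3.83 0 0 0 0 .18; .92 4.31 0 0 0 0 .18; 1.02 4.8 0 0 0 0 .18'; python3 -m inch '.1 .48 0 0 0 0 .18; .2 .96 0 0 0 0 .18; .3 1.44 0 0 0 0 .18; .4 1.93 0 0 0 0 .18; .5 2.41 0 0 0 0 .18; .61 2.89 0 0 0 0 .18; .71 3.37 0 0 0 0 .18; .82 3.86 0 0 0 0 .18; .92 4.34 0 0 0 0 .18; 1.02 4.82 0 0 0 0 .18'; python3 -c "
from h import *
rep();bot('t2.png')"
```

```text
time_s: 4.2
eef_pos: [0.5234, -0.2275, 0.0097]
eef_rot: [0.725, 0.572, 0.301, -0.237]
wrist_force: [-0.1, -1.9, 0.6]
opening: 0.18
gripper_force: 1.0
time_s: 5.03
eef_pos: [0.5336, -0.1793, 0.0097]
eef_rot: [0.725, 0.572, 0.301, -0.237]
wrist_force: [-0.4, -2.5, -0.5]
opening: 0.184
gripper_force: 1.0
t 5.03 p [ 0.5336 -0.1793  0.0097] z [ 0.165  0.688 -0.707] y [ 0.973 -0.233  0.001] dockx -0.0827 docky -0.0003 q [ 1.    1.05 -0.54  1.66 -0.33  0.87  0.66] F [-0.42 -2.5  -0.49] 0.18358763643305182
cap 128 [ 0.5415 -0.1481  0.1271] dockx -0.0506 docky -0.0008
```

View pics/t2.png

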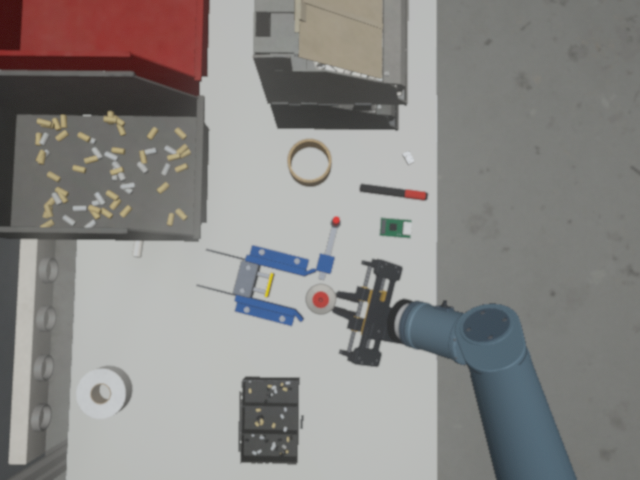

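The bottle stands upright at (320,299), just before the lane mouth and centred on it. The gripper is well clear of the post at (336,221) and the board.

```bash
python3 -m inch '.11 .48 0 0 0 0 .18; .23 .97 0 0 0 0 .18; .34 1.45 0 0 0 0 .18; .46 1.94 0 0 0 0 .18; .57 2.43 0 0 0 0 .18; .69 2.92 0 0 0 0 .18; .8 3.4 0 0 0 0 .18; .91 3.88 0 0 0 0 .18; .99 4.2 0 0 0 0 .18; .99 4.2 0 0 0 0 .18';  python3 -c "
from h import *
rep();bot()"
```

```text
time_s: 5.92
eef_pos: [0.5434, -0.1364, 0.0099]
eef_rot: [0.725, 0.573, 0.301, -0.237]
wrist_force: [0.0, -0.8, -0.1]
opening: 0.178
gripper_force: 0.3
t 5.92 p [ 0.5434 -0.1364  0.0099] z [ 0.164  0.689 -0.706] y [ 0.973 -0.232  0.   ] dockx -0.0387 docky 0.0 q [ 0.96  1.04 -0.56  1.71 -0.36  0.8   0.63] F [ 0.04 -0.85 -0.1 ] 0.1778409513277762
cap 133 [ 0.5513 -0.1053  0.1277] dockx -0.0067 docky -0.0004
```

```bash
python3 -m inch '.05 .2 0 0 0 0 .18; .09 .39 0 0 0 0 .18; .14 .58 0 0 0 0 .18; .19 .78 0 0 0 0 .18; .23 .97 0 0 0 0 .18; .28 1.17 0 0 0 0 .18'; python3 -m inch '.05 .2 0 0 0 0 .18; .09 .39 0 0 0 0 .18; .14 .58 0 0 0 0 .18';python3 -m inch '.05 .2 0 0 0 0 .18; .09 .39 0 0 0 0 .18; .14 .58 0 0 0 0 .18';   python3 -c "
from h import *
rep();bot()"
```

```text
time_s: 6.47
eef_pos: [0.5462, -0.126, 0.0097]
eef_rot: [0.725, 0.572, 0.301, -0.237]
wrist_force: [-0.3, -2.3, -0.0]
opening: 0.18
gripper_force: 1.0
time_s: 6.72
eef_pos: [0.5476, -0.12, 0.0097]
eef_rot: [0.725, 0.572, 0.301, -0.237]
wrist_force: [-0.3, -2.4, -0.1]
opening: 0.181
gripper_force: 1.0
time_s: 6.97
eef_pos: [0.549, -0.1142, 0.0097]
eef_rot: [0.725, 0.572, 0.301, -0.237]
wrist_force: [-0.0, -2.6, -0.5]
opening: 0.182
gripper_force: 1.0
t 6.97 p [ 0.549  -0.1142  0.0097] z [ 0.165  0.688 -0.707] y [ 0.973 -0.233  0.001] dockx -0.0159 docky -0.0002 q [ 0.94  1.04 -0.57  1.73 -0.37  0.77  0.62] F [-0.02 -2.63 -0.5 ] 0.18180664643705788
cap 146 [ 0.5564 -0.0838  0.1282] dockx 0.0155 docky -0.0004
```

```bash
for i in 1 ; do python3 -m inch '.05 .2 0 0 0 0 .18; .05 .2 0 0 0 0 .18' | grep -E 'pos|wrist'; python3 -m inch '.05 .2 0 0 0 0 .18; .05 .2 0 0 0 0 .18' | grep -E 'pos|wrist';python3 -m inch '.05 .2 0 0 0 0 .18; .05 .2 0 0 0 0 .18' | grep -E 'pos|wrist'; done
```

```text
eef_pos: [0.5495, -0.112, 0.0098]
wrist_force: [-0.0, -0.8, -0.9]
eef_pos: [0.5501, -0.1103, 0.0098]
wrist_force: [0.5, -2.1, -0.3]
eef_pos: [0.5506, -0.1087, 0.0097]
wrist_force: [0.7, -3.6, 0.2]
```

```bash
python3 -m inch '.05 .2 0 0 0 0 .18; .05 .2 0 0 0 0 .18' | grep -E 'pos|wrist'; python3 -m inch '.05 .2 0 0 0 0 .18; .05 .2 0 0 0 0 .18' | grep -E 'pos|wrist'; python3 -c "
from h import *
rep();bot()"
```

```text
eef_pos: [0.5512, -0.1071, 0.0096]
wrist_force: [-1.5, -5.2, 1.7]
eef_pos: [0.5517, -0.1057, 0.0095]
wrist_force: [-1.5, -6.6, 0.7]
t 7.85 p [ 0.5517 -0.1057  0.0095] z [ 0.166  0.686 -0.708] y [ 0.972 -0.234  0.001] dockx -0.0069 docky -0.0009 q [ 0.93  1.03 -0.58  1.74 -0.37  0.75  0.62] F [-1.52 -6.64  0.66] 0.18098500289297706
cap 142 [ 0.5588 -0.0758  0.1281] dockx 0.0237 docky -0.0008
```

```bash
python3 -m inch '.05 .2 0 0 0 0 .18; .05 .2 0 0 0 0 .18' | grep -E 'pos|wrist'; python3 -m inch '.05 .2 0 0 0 0 .18; .05 .2 0 0 0 0 .18; .05 .2 0 0 0 0 .18' | grep -E 'pos|wrist'; python3 -c "
from h import *
rep();bot()"
```

```text
eef_pos: [0.5523, -0.1043, 0.0094]
wrist_force: [-1.9, -8.1, 2.5]
eef_pos: [0.5528, -0.103, 0.0094]
wrist_force: [-3.2, -9.4, 3.0]
t 8.32 p [ 0.5528 -0.103   0.0094] z [ 0.167  0.685 -0.709] y [ 0.972 -0.235  0.002] dockx -0.004 docky -0.0013 q [ 0.92  1.03 -0.58  1.74 -0.38  0.74  0.61] F [-3.25 -9.45  3.03] 0.17816762833157687
cap 140 [ 0.5595 -0.0733  0.1282] dockx 0.0264 docky -0.0009
```

```bash
python3 -m inch '0 0 0 0 0 0 .18; 0 0 0 0 0 0 .18; 0 0 0 0 0 0 .18; 0 0 0 0 0 0 .18; 0 0 0 0 0 0 .18; 0 0 0 0 0 0 .18; 0 0 0 0 0 0 .18; 0 0 0 0 0 0 .18; 0 0 0 0 0 0 .18; 0 0 0 0 0 0 .18'| grep -E 'pos|wrist';python3 -m inch '0 0 0 0 0 0 .18; 0 0 0 0 0 0 .18; 0 0 0 0 0 0 .18; 0 0 0 0 0 0 .18; 0 0 0 0 0 0 .18'| grep -E 'pos|wrist'; python3 -c "
from h import *
rep();bot('t3.png');im,d=grab('scene');cv2.imwrite('pics/s3.png',cv2.resize(im[200:380,200:440],None,fx=3,fy=3))"
```

```text
eef_pos: [0.5529, -0.1029, 0.0094]
wrist_force: [-2.8, -8.7, 3.5]
eef_pos: [0.5529, -0.1029, 0.0094]
wrist_force: [-2.8, -8.5, 4.0]
t 9.62 p [ 0.5529 -0.1029  0.0094] z [ 0.167  0.685 -0.709] y [ 0.972 -0.235  0.002] dockx -0.004 docky -0.0014 q [ 0.92  1.03 -0.58  1.74 -0.38  0.74  0.61] F [-2.76 -8.46  4.01] 0.17495795259563268
cap 140 [ 0.5595 -0.0733  0.1278] dockx 0.0264 docky -0.0009
```

View pics/s3.png

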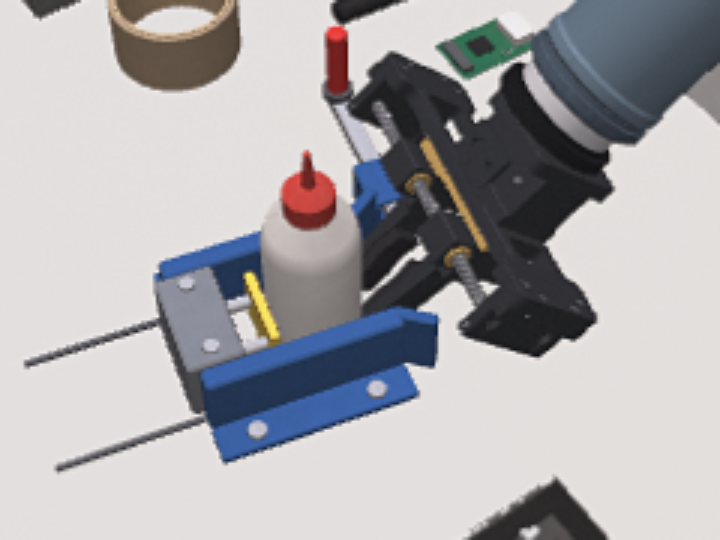

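The bottle stands upright in the lane against the yellow plate (about (265,310) in the crop), and the pushrods show the plate partly pressed. The gripper body is clear of the guide block and the post. I'll now back off slowly.

```bash
python3 -m inch '-.02 -.1 0 0 0 0 .18; -.05 -.2 0 0 0 0 .18; -.07 -.3 0 0 0 0 .18; -.09 -.4 0 0 0 0 .18; -.12 -.5 0 0 0 0 .18; -.14 -.6 0 0 0 0 .18; -.16 -.7 0 0 0 0 .18; -.19 -.8 0 0 0 0 .18; -.21 -.9 0 0 0 0 .18; -.23 -1 0 0 0 0 .18'| grep -E 'pos|wrist';python3 -m inch '-.12 -.5 0 0 0 0 .18; -.23 -1 0 0 0 0 .18; -.46 -2 0 0 0 0 .18; -.7 -3 0 0 0 0 .18; -1.17 -5 0 0 0 0 .18; -1.6 -7 0 0 0 0 .18; -2.1 -9 0 0 0 0 .18; -2.6 -11 0 0 0 0 .18; -2.6 -11 0 0 0 0 .18'| grep -E 'pos|wrist'; python3 -c "
from h import *
rep();bot()"
```

```text
eef_pos: [0.55, -0.1097, 0.0099]
wrist_force: [0.1, 0.5, 0.3]
eef_pos: [0.5229, -0.2276, 0.0085]
wrist_force: [-1.3, -1.3, 0.9]
t 11.3 p [ 0.5229 -0.2276  0.0085] z [ 0.169  0.683 -0.711] y [ 0.971 -0.239  0.001] dockx -0.1322 docky -0.0011 q [ 1.04  1.06 -0.51  1.59 -0.31  0.95  0.68] F [-1.33 -1.31  0.92] 0.1809762358379698
cap 132 [ 0.5578 -0.0784  0.1274] dockx 0.021 docky -0.0004
```

```bash
python3 -m inch '0 0 4 0 0 0 .18; 0 0 8 0 0 0 .18; 0 0 12 0 0 0 .1; 0 0 16 0 0 0 0; 0 0 20 0 0 0 0; 0 0 20 0 0 0 0; 0 0 20 0 0 0 0'| grep -E 'pos|wrist'; python3 - <<'E'
from h import *
rep();R0=R.from_quat(ctrl.state()['eef_rot']);p=np.array(ctrl.state()['eef_pos'])
for s in(1,-1):
    y=s*np.r_[D,0];z=np.array([0,0,-1.]);x=np.cross(y,z);print(s,x,(R.from_matrix(np.c_[x,y,z])*R0.inv()).as_rotvec().round(3))
print(((np.array([.713,-.179,.2])-p)*100).round(1))
im,dep=grab('top');hsv=cv2.cvtColor(im,cv2.COLOR_BGR2HSV)
m=((hsv[...,0]<6)|(hsv[...,0]>174))&(hsv[...,1]>150)&(dep>0);v,u=np.nonzero(m);q=withdepth('top',np.c_[u,v],dep);q=q[(abs(q[:,0]-.68)<.03)&(abs(q[:,1]+.17)<.03)];c=q.mean(0);print(c,c[:2]@D-.032,c[:2]@L+.5603)
E
```

```text
eef_pos: [0.5252, -0.2202, 0.2119]
wrist_force: [-0.4, -0.1, -0.1]
t 11.93 p [ 0.5252 -0.2202  0.2119] z [ 0.167  0.686 -0.708] y [ 0.973 -0.232  0.004] dockx -0.1245 docky -0.0016 q [ 1.07  0.75 -0.58  1.6  -0.38  1.19  0.54] F [-0.4  -0.12 -0.09] 0.005537205367671549
1 [-0.97277588  0.2317479   0.        ] [-0.74  -0.45   1.481]
-1 [ 0.97277588 -0.2317479   0.        ] [-0.45   0.74  -1.484]
[18.8  4.1 -1.2]
[ 0.68212852 -0.17340984  0.0778926 ] -0.04260706041019551 -0.14344553318614006
```

```bash
python3 -m inch '3 .6 1 -.052 -.032 .105 0; 6 1.2 1 -.104 -.064 .21 0; 9 1.9 1 -.156 -.096 .315 0; 12 2.6 1 -.208 -.128 .42 0; 15 3.3 1 -.26 -.16 .525 0; 18.8 4.1 1 -.312 -.192 .63 0; 18.8 4.1 1 -.364 -.224 .735 0; 18.8 4.1 1 -.416 -.256 .84 0; 18.8 4.1 1 -.468 -.288 .945 0; 18.8 4.1 1 -.52 -.32 1.05 0'| grep -E 'pos|wrist'; python3 - <<'E'
from h import *
rep();R0=R.from_quat(ctrl.state()['eef_rot']);p=np.array(ctrl.state()['eef_pos'])
for s in(1,):
    y=s*np.r_[D,0];z=np.array([0,0,-1.]);x=np.cross(y,z);print(s,x,(R.from_matrix(np.c_[x,y,z])*R0.inv()).as_rotvec().round(3))
print(((np.array([.713,-.179,.12])-p)*100).round(1))
E
```

```text
eef_pos: [0.7117, -0.1784, 0.2165]
wrist_force: [0.4, -1.0, -0.0]
t 12.82 p [ 0.7117 -0.1784  0.2165] z [-0.088  0.236 -0.968] y [0.621 0.772 0.132] dockx -0.0407 docky -0.1733 q [ 0.56  0.88 -0.58  1.1   0.22  1.38  0.99] F [ 0.39 -1.02 -0.03] 0.00843543919617101
1 [-0.97277588  0.2317479   0.        ] [-0.216 -0.139  0.427]
[ 0.1 -0.1 -9.6]
```

```bash
python3 -m inch '0 0 0 -.05 -.03 .1 0; 0 0 0 -.1 -.06 .2 0; 0 0 0 -.15 -.1 .3 0; 0 0 0 -.2 -.13 .4 0; .1 0 0 -.216 -.139 .427 0; .1 0 0 -.216 -.139 .427 0;.1 0 0 -.216 -.139 .427 0'| grep -E 'pos|wrist'; python3 - <<'E'
from h import *
rep();R0=R.from_quat(ctrl.state()['eef_rot']);p=np.array(ctrl.state()['eef_pos'])
y=np.r_[D,0];z=np.array([0,0,-1.]);x=np.cross(y,z);print((R.from_matrix(np.c_[x,y,z])*R0.inv()).as_rotvec().round(3))
print(((np.array([.713,-.179,.12])-p)*100).round(1)); grab('scene','s4.png')
E
```

```text
eef_pos: [0.7126, -0.1796, 0.2183]
wrist_force: [-0.5, -1.3, 0.8]
t 13.4 p [ 0.7126 -0.1796  0.2183] z [ 0.     0.004 -1.   ] y [0.24  0.971 0.004] dockx -0.0416 docky -0.1745 q [ 0.52  0.78 -0.6   1.26  0.43  1.22  1.24] F [-0.54 -1.29  0.78] 0.0015754576357021935
[-0.004  0.     0.008]
[ 0.   0.1 -9.8]
```

View pics/s4.png

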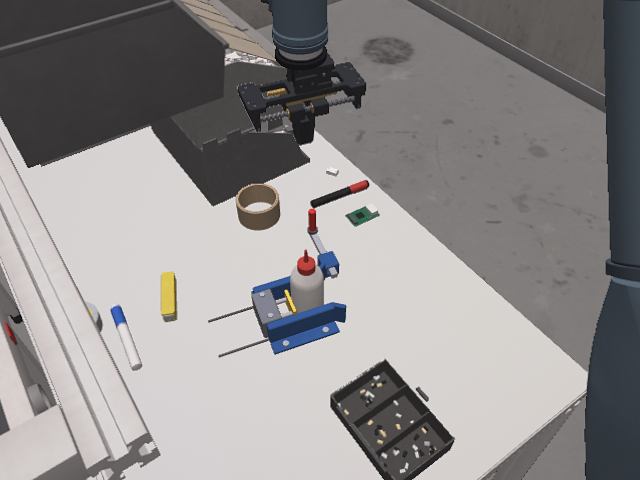

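The bottle stands upright in the lane at (306,290), the post at (312,220) is still drawn back, and the shut fingers hover above and outside it. I'll descend next.

```bash
python3 -m inch '0 0 -3 0 0 0 0; 0 0 -6 0 0 0 0; 0 0 -9 0 0 0 0; 0 0 -12 0 0 0 0; 0 0 -14.5 0 0 0 0; 0 0 -16 0 0 0 0; 0 0 -17.2 0 0 0 0; 0 0 -17.2 0 0 0 0; 0 0 -17.2 0 0 0 0'| grep -E 'pos|wrist';  python3 -m inch '-.49 .12 0 0 0 0 0; -.97 .23 0 0 0 0 0; -1.46 .35 0 0 0 0 0; -1.95 .46 0 0 0 0 0; -2.43 .58 0 0 0 0 0; -2.9 .7 0 0 0 0 0; -2.9 .7 0 0 0 0 0'| grep -E 'pos|wrist';python3 -c "
from h import *
rep();bot()"
```

```text
eef_pos: [0.7136, -0.1798, 0.048]
wrist_force: [0.9, 0.1, 0.0]
eef_pos: [0.6833, -0.1724, 0.048]
wrist_force: [-0.3, 0.7, 0.2]
t 14.78 p [ 0.6833 -0.1724  0.048 ] z [ 0.002  0.003 -1.   ] y [0.237 0.971 0.003] dockx -0.0413 docky -0.1443 q [ 0.51  0.92 -0.54  1.45  0.53  0.92  1.15] F [-0.28  0.68  0.19] 0.0037891464893271398
cap 135 [ 0.5578 -0.0784  0.1278] dockx 0.021 docky -0.0005
```

```bash
python3 -m inch '-.49 .12 0 0 0 0 0; -.97 .23 0 0 0 0 0; -1.46 .35 0 0 0 0 0; -1.95 .46 0 0 0 0 0; -2.43 .58 0 0 0 0 0; -2.9 .7 0 0 0 0 0; -3.4 .81 0 0 0 0 0; -3.7 .88 0 0 0 0 0; -3.7 .88 0 0 0 0 0'| grep -E 'pos|wrist';python3 -c "
from h import *
rep();bot();im,d=grab('scene');cv2.imwrite('pics/s5.png',cv2.resize(im[130:330,200:440],None,fx=3,fy=3))"
```

```text
eef_pos: [0.6462, -0.1635, 0.0476]
wrist_force: [0.2, 0.3, 0.3]
t 15.58 p [ 0.6462 -0.1635  0.0476] z [ 0.002  0.003 -1.   ] y [0.237 0.971 0.003] dockx -0.0413 docky -0.1061 q [ 0.53  0.87 -0.54  1.57  0.54  0.86  1.12] F [0.22 0.32 0.29] 0.0024532267032321203
cap 141 [ 0.5578 -0.0785  0.1281] dockx 0.0209 docky -0.0005
```

View pics/s5.png

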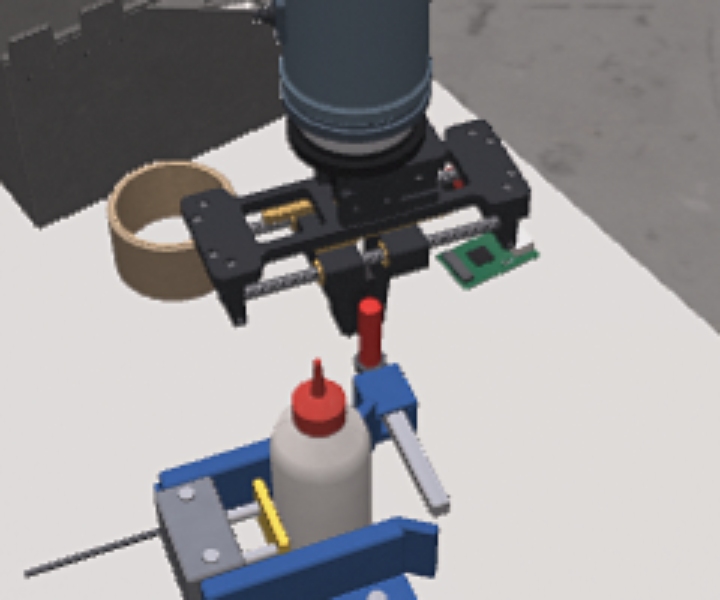

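The post at (370,330) moves ahead of the fingers and the bar is most of the way across the mouth. The bottle and bystanders haven't moved, so I'll finish the slide.

```bash
python3 -m inch '-.19 .05 0 0 0 0 0; -.39 .09 0 0 0 0 0; -.58 .14 0 0 0 0 0; -.78 .19 0 0 0 0 0; -.78 .19 0 0 0 0 0'| grep -E 'pos|wrist'; python3 -m inch '-.19 .05 0 0 0 0 0; -.19 .05 0 0 0 0 0'| grep -E 'pos|wrist'; python3 -m inch '-.19 .05 0 0 0 0 0; -.19 .05 0 0 0 0 0'| grep -E 'pos|wrist';python3 - <<'E'
from h import *
rep()
for n in('top','scene'):
    im,dep=grab(n);hsv=cv2.cvtColor(im,cv2.COLOR_BGR2HSV)
    m=((hsv[...,0]<6)|(hsv[...,0]>174))&(hsv[...,1]>150)&(dep>0);v,u=np.nonzero(m);q=withdepth(n,np.c_[u,v],dep);q=q[(abs(q[:,0]-.62)<.04)&(abs(q[:,1]+.16)<.03)&(q[:,2]<.09)]
    if len(q): c=q.mean(0);print(n,len(q),c.round(4),c[:2]@D-.032,c[:2]@L+.5603)
E
```

```text
eef_pos: [0.6389, -0.1616, 0.0476]
wrist_force: [0.0, -0.4, -0.7]
eef_pos: [0.6372, -0.1612, 0.0477]
wrist_force: [0.9, 0.1, 0.4]
eef_pos: [0.6368, -0.1611, 0.0479]
wrist_force: [4.8, -1.9, -3.6]
t 16.43 p [ 0.6368 -0.1611  0.0479] z [ 0.006  0.003 -1.   ] y [0.238 0.971 0.004] dockx -0.0411 docky -0.0964 q [ 0.54  0.85 -0.54  1.6   0.54  0.84  1.11] F [ 4.84 -1.87 -3.6 ] 0.006912965770663448
scene 163 [ 0.6187 -0.1564  0.0609] -0.04076500319620316 -0.0777766275835492
```

The stop is reached, with force rising and the post at y of about -79 mm. I'll hold briefly, then withdraw.

```bash
python3 -m inch '0 0 0 0 0 0 0; 0 0 0 0 0 0 0; 0 0 0 0 0 0 0; 0 0 0 0 0 0 0; .5 -.12 0 0 0 0 0; 1.5 -.35 0 0 0 0 0; 2.9 -.7 0 0 0 0 0; 3.9 -.93 0 0 0 0 0; 3.9 -.93 0 0 0 0 0'| grep -E 'pos|wrist'; python3 -m inch '0 0 3 0 0 0 0; 0 0 6 0 0 0 0; 0 0 9 0 0 0 0; 0 0 13 0 0 0 0; 0 0 17 0 0 0 0; 0 0 17 0 0 0 0; 0 0 17 0 0 0 0; 0 0 17 0 0 0 0'| grep -E 'pos|wrist';python3 - <<'E'
from h import *
rep();bot()
for n in('top','scene'):
    im,dep=grab(n,n+'6.png');hsv=cv2.cvtColor(im,cv2.COLOR_BGR2HSV)
    m=((hsv[...,0]<6)|(hsv[...,0]>174))&(hsv[...,1]>150)&(dep>0);v,u=np.nonzero(m);q=withdepth(n,np.c_[u,v],dep);q=q[(abs(q[:,0]-.62)<.04)&(abs(q[:,1]+.16)<.03)&(q[:,2]<.09)]
    if len(q): c=q.mean(0);print(n,len(q),c.round(4),c[:2]@D-.032,c[:2]@L+.5603)
E
```

```text
eef_pos: [0.6759, -0.1703, 0.0477]
wrist_force: [-0.5, 0.5, -0.0]
eef_pos: [0.6736, -0.17, 0.217]
wrist_force: [-0.9, -0.9, -0.6]
t 17.95 p [ 0.6736 -0.17    0.217 ] z [ 0.001  0.003 -1.   ] y [0.237 0.971 0.003] dockx -0.0413 docky -0.1343 q [ 0.56  0.72 -0.62  1.4   0.42  1.16  1.22] F [-0.87 -0.93 -0.62] 0.0015402070912921373
cap 138 [ 0.5578 -0.0785  0.1275] dockx 0.0209 docky -0.0005
scene 148 [ 0.618  -0.1562  0.0603] -0.04072198429032529 -0.07705215799096587
```

View pics/scene6.png

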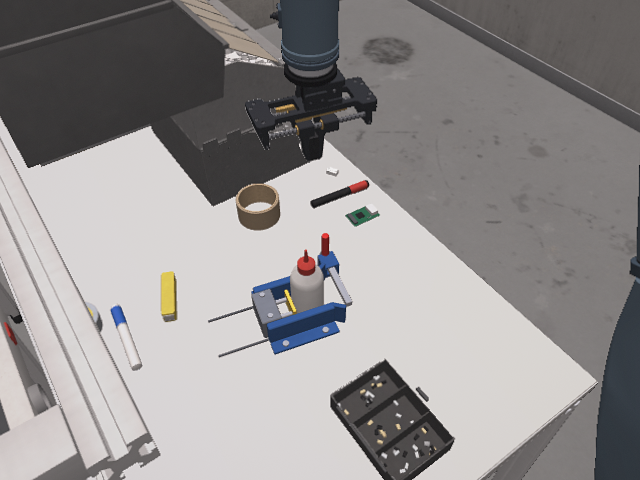

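The bar spans the lane mouth (about (340,285)) with its post at the guide (325,243). The bottle stands upright at (306,290), and the tape, marker and board are where they were. The robot touches nothing.

```bash
python3 -c "
from workcell import ticket
print(ticket.finish_job())"
```

```text
the job is handed in; nothing more can be done
None
```

I handed the job in at about 18 s: the bottle pressed the plate in by roughly 8–9 mm (estimated from force) for over a second, and now stands upright in the lane behind the fully shut cross bar, with the tape, marker and board not visibly moved; no verdict was returned.

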